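# Eject the finished backup drive from the dock and stow it in its rack slot

### The arm

A 6-joint arm with a two-finger parallel gripper is mounted at the origin on the work surface. World frame = base frame: x ahead of the robot, y to its left, z up, the work surface at z = 0. Lengths are in m, angles in degrees, forces in N, time in s.
With the tool pointing down it reaches from about 0.275 to 0.875 m from the base axis. Payload 12.5 kg.
Tool frame: the origin (TCP) lies midway between the tips of the shut fingers; the grasp point (between the pads) lies 19 mm behind it; z points along the fingers, y is the line along which they close (so a half turn about z gives the same grasp; the last joint's range is limited). The gripper opens to 85 mm and grips with 20 to 120 N. Pads are 22 mm wide; open, the fingers measure 114 mm over their backs; the gripper's body (76 mm by 85 mm) begins 54 mm behind the grasp point. The pads swing forward as they close: fully open they stand 13 mm farther back than shut.
Start: joints at [-77.269, 20.094, 94.641, -0, 65.266, -4.847], TCP at [0.166, -0.524, 0.231] pointing down, gripper open.
Joint ranges: [-157.81, 157.81], [-45, 120.19], [0.68, 151.7], [-89.99, 269.99], [4.06, 180], [-164.3, 164.3]. Speed limits (degrees/s): [127.2, 127.2, 159.86, 180, 180, 180].

### API

Orientations are given as [roll, pitch, yaw] about the fixed x, y, z axes, in that order (R = Rz(yaw) Ry(pitch) Rx(roll)).
In Python, from bench import bot, vision, hand_in gives the robot as it stands. The module is installed in compiled form; this text tells all that it offers.
- The arm moves only by the tool step_arm, never from a script. Its argument "targets" is a list of rows, each a list of 7 numbers: the shift along the tool's x, y, z in mm, then the turn, a rotation vector about the tool's x, y, z in rad, then the finger opening in mm, from 0 to 85.4. In form: [[tx, ty, tz, wx, wy, wz, jaw], ...]. A call has exactly 10 rows; each row is the pose to reach, as a shift and turn from the pose commanded when the call began, along the tool's axes at that moment; what a row does not reach only later rows make up. A row lasts 1/10 s, in which the tool goes at most 50 mm and 8.59 degrees, less where a joint would pass 70% of its speed; a pose out of reach is approached as far as the arm can. A call with a gripper value outside its range is refused whole. The fingers move at their own pace and stop on an object; "newtons" is the grip in N (left out, the last holds). Time passes only in rows, so rows that repeat a pose let the fingers close, or fill a call up. It gives the time, the measured TCP pose, the force, the opening and the grip force at its end, in the units of the state.
- bot.get_obs(): the state, without advancing time (a new reading comes with each control period).
- vision.capture(name): name is "scene" or "top" or "wrist"; returns the picture (420x560x3 uint8, red, green, blue); there is no depth.
- vision.camera_info(name): a dict with "intrinsics" (3x3 intrinsics, pixels), "R" (3x3) and "t" (3): a world point X has camera coordinates R X + t. Camera axes: x right, y down, z forward; pixel columns grow to the right and rows downward; lengths in m; the calibration is good to about 2 mm. A picture is of the moment at which its call begins: read the wrist's pose just before it. camera_info takes no time and is no camera call; for the wrist camera it gives the pose at the moment of the call.
- hand_in(): hands the job in; it is judged then, once.
The state is a dict: "time_s": time; "joint_positions": joint angles; "dq": joint speeds; "tau": joint torques, N m; "tcp_pos": TCP position; "tcp_rot": TCP orientation; "wrist_force": force on the tool from outside, world axes, zero at the start; "torque": the same for the moment, N m; "width": finger opening in m; "finger_force": force on a finger pad.
Only numpy, scipy, OpenCV 4.12 (cv2) and the standard library are available. Lean on these libraries where they do the work, as an engineer would, in place of code of your own. Each camera call takes 0.05 s, during which the arm holds its last target. There are 200 camera calls.

### The job

The blue-taped hard drive in the two-bay docking station has finished its backup: press the ejector key of its bay fully down so that the drive pops up out of its connector, and do not touch the drive before it has popped up; then lift it out and stand it upright, fully down, in the rack slot marked with the blue tabs, setting it down rather than dropping it. The yellow-taped drive beside it is still being written to, so leave it fully home, and do not disturb the stored drives or anything else on the bench.

Things in the scene. Friction and masses are not known exactly. Their poses are not given: they have to be found in the camera images.
- dock: Black docking station, fixed, 70 mm high. Origin on the bench, x to its back; spans x -95 to +85, y -75 to +75 mm. Two bays along x, at x = +27, y = +34 (left) and -34 mm (right), floor 12 mm above the bench; a leaf spring (about 8 N) holds each drive, also once raised: pulling out takes up to 20 N. A grey ejector key on the front deck before each bay.
- key_left (a joint): Stroke of the grey ejector key in front of the left (+y of dock) bay, m: 0 up at rest, 0.016 fully pressed. It goes straight down, springs back when let go, and raises the drive in its bay by 0.7 of its stroke (about 11 mm in all); needs up to about 18 N.
- key_right (a joint): The same for the right (-y of dock) bay.
- key_left_top (a point): Centre of the top face of the left ejector key, 34 (dock x) x 40 (dock y) mm, 88 mm above the bench at rest (18 mm above the deck); 46 mm in front of the nearest edge of the drive. Axes as the dock's.
- key_right_top (a point): The same for the right ejector key.
- drive_blue: Hard drive to be ejected: aluminium block, 101.6 (x) x 26 (y) x 147 mm (z), about 0.45 kg, blue tape over its top end. Origin at the centre of its underside, z up along its length. Starts seated in either bay of the dock (underside 12 mm above the bench, top 89 mm above the deck).
- drive_yellow: The same drive with yellow tape, seated in the other bay, 68 mm away in dock y; must stay fully home.
- drive_white: The same drive with white tape, stored in one slot of the rack; underside 8 mm above the bench.
- drive_green: The same with green tape, stored in another slot.
- rack: Grey foam-lined drive rack, fixed, 126 (x) x 224 (y) x 65 mm high, origin on the bench at its centre. Four open-topped slots at y = -87, -29, +29 and +87 mm, each 112 (x) x 34 (y) mm, floor 8 mm above the bench; drives stand in them with their 101.6 mm side along rack x.
- tab_blue: Pair of blue tabs folded over the front and back walls of the rack at the empty slot meant for the blue drive. Origin at the centre of that slot's floor (8 mm above the bench), axes as the rack's; the tabs are 30 mm wide, reach 68 mm above the bench and lie 54 to 66 mm either side in x.
- tab_yellow: The same in yellow, at another empty slot (kept for the yellow drive).
- solvent_bottle: White plastic bottle, 72 mm diameter, 235 mm tall, standing between dock and rack; origin under its centre.
- dropper: Amber dropper bottle, 36 mm diameter, 95 mm tall; origin under its centre.
- marker: White felt marker with a red cap, lying, 130 x 14 x 14 mm, along its x; origin under its centre.
- dish_red: Petri dish with red rim, 92 mm diameter, 16 mm high; origin under its centre.
- dish_black: Petri dish with black rim, 92 mm diameter, 16 mm high.
- dish_yellow: Petri dish with yellow rim, 92 mm diameter, 16 mm high.
- tape_dispenser: Black desk tape dispenser, 150 x 62 x 91 mm high; origin under its centre.
- mouse: Black computer mouse, 105 x 60 x 30 mm; origin under its centre.
There are look-alikes about, which are no part of the job. Leave any purple look-alike of the dock alone.

How it is judged:
By the outcome, as a careful person would: the job done as asked, in the order asked, and still so for the second after the job is handed in, with the robot touching nothing.
It also fails if it takes over 58 s, if anything falls off the work surface, if the arm or the gripper's body presses on something with over 40 N, if the wrist force passes 120 N, or if a joint passes its speed limit or range.

## Working session

There is one attempt and no reset: what is moved stays moved. The work goes in short steps, Python scripts to look and compute and a tool call to move; the robot and the scene stay as the last step left them, time stands still between calls to the robot, and variables do not carry over. Pictures are saved under pics/ and viewed, at most 10 in all, crops included, and the job is handed in when it is done.

Besides the shell and the picture viewer there is one more tool, called after ">>>" in YAML: its name, and indented under it one key for each argument. step_arm: Moves the arm, as the interface text tells. Its arguments: {"type":"object","properties":{"targets":{"type":"array","items":{"type":"array","items":{"type":"number"}}},"newtons":{"type":"number"}},"required":["targets"]}

```bash
mkdir -p pics
python3 - <<'E'
from bench import bot, vision
import cv2, numpy as np
o=bot.get_obs(); print(o['time_s'],o['tcp_pos'],o['tcp_rot'],o['width'])
for n in ('scene','top'):
    im=vision.capture(n); cv2.imwrite(f'pics/{n}0.png',im[:,:,::-1])
    c=vision.camera_info(n); print(n,np.round(c['intrinsics'],1).tolist(),np.round(c['R'],3).tolist(),np.round(c['t'],3).tolist(), 'C',-c['R'].T@c['t'])
E
```

```text
0.0 [ 0.16605769 -0.52397555  0.23074971] [-1.79932641e+02 -6.05666923e-03  1.75794705e+01] 0.08557968787665823
scene [[407.0, 0.0, 277.3], [0.0, 407.0, 204.0], [0.0, 0.0, 1.0]] [[-0.404, 0.915, 0.005], [0.731, 0.326, -0.599], [-0.55, -0.238, -0.801]] [0.225, -0.326, 1.504] C [1.15642364 0.25928373 1.00782462]
top [[503.5, 0.0, 287.5], [0.0, 503.5, 214.3], [0.0, 0.0, 1.0]] [[0.027, -0.999, 0.02], [-0.989, -0.03, -0.147], [0.148, -0.016, -0.989]] [-0.028, 0.529, 1.313] C [0.3302448  0.00896708 1.37683279]
```

View pics/scene0.png

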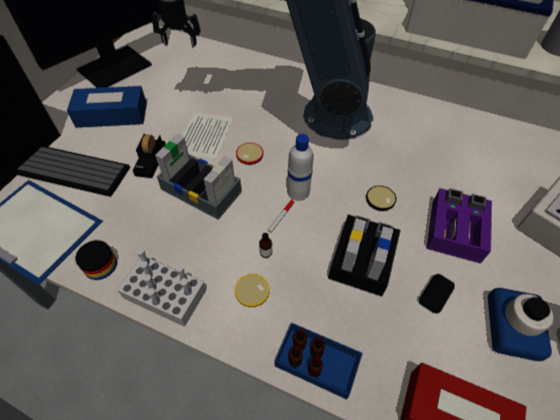

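View pics/top0.png

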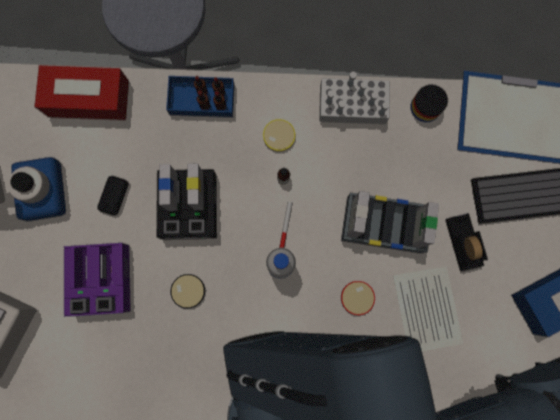

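The overview shows the dock at top-view (187,205), with its keys facing the robot and the blue drive in its left (+y) bay. The rack is at (388,222), with white and green drives in the outer slots. Next I'll zoom in on both.

Run:
```python
import cv2, numpy as np
t=cv2.imread('pics/top0.png'); s=cv2.imread('pics/scene0.png')
r=lambda im,x,y,w,h:cv2.resize(im[y:y+h,x:x+w],(400,300),interpolation=cv2.INTER_CUBIC)
a=np.vstack([np.hstack([r(t,140,155,100,75+15),r(t,335,180,110,82)]),np.hstack([r(s,320,205,100,90),r(s,145,125,110,90)])])
cv2.imwrite('pics/crops.png',a)
```

```text
(no output)
```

View pics/crops.png

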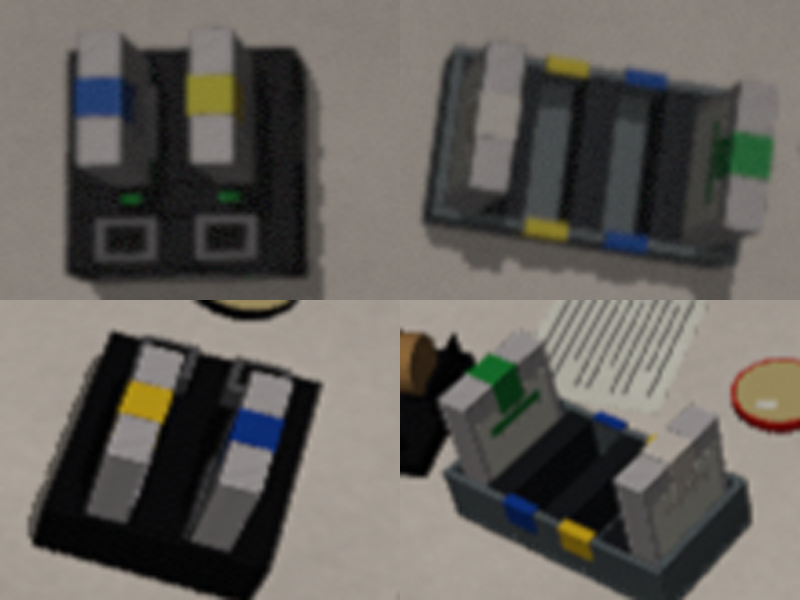

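The crops show blue in the left bay with its key at about top-view (171,227). The blue tabs mark the slot next to the green drive, at top-view (402,201) and (397,246). I'll measure these points with colour masks in both views.

```bash
cat > h.py <<'E'
import cv2, numpy as np
from bench import bot, vision
def ray(c,uv):
    K=c['intrinsics'];R=np.array(c['R']);t=np.array(c['t'])
    return -R.T@t, R.T@np.linalg.inv(K)@np.array([uv[0],uv[1],1.0])
def onz(c,uv,z):
    C,d=ray(c,uv); return C+d*(z-C[2])/d[2]
def tri(a,b):   # two rays -> midpoint, gap
    (C1,d1),(C2,d2)=a,b
    s=np.linalg.lstsq(np.c_[d1,-d2],C2-C1,rcond=None)[0]
    p,q=C1+s[0]*d1,C2+s[1]*d2; return (p+q)/2,np.linalg.norm(p-q)
RNG=dict(blue=((100,110,60),(128,255,255)),yellow=((22,110,110),(35,255,255)),green=((50,90,60),(90,255,255)))
def blobs(im,col,box,amin=8):
    x0,y0,x1,y1=box
    m=cv2.inRange(cv2.cvtColor(im,cv2.COLOR_RGB2HSV),*RNG[col])[y0:y1,x0:x1]
    n,_,st,ce=cv2.connectedComponentsWithStats(m)
    return [(ce[i]+[x0,y0],(st[i]+[x0,y0,0,0,0]).tolist()) for i in range(1,n) if st[i,4]>=amin]
E
python3 - <<'E'
from h import *
ims={n:cv2.imread(f'pics/{n}0.png')[:,:,::-1] for n in('top','scene')}
cs={n:vision.camera_info(n) for n in ims}
bx={'top':{'dock':(150,155,225,245),'rack':(340,180,445,260)},'scene':{'dock':(320,205,405,295),'rack':(155,135,250,220)}}
for n in ims:
  for p,z in(('dock',.159),('rack',.068)):
    for col in RNG:
      for ce,st in blobs(ims[n].copy(),col,bx[n][p]): print(n,p,col,ce.round(1),st,onz(cs[n],ce,z).round(3))
E
```

```text
top dock blue [164.1 183.6] [158, 179, 13, 11, 131] [0.579 0.294 0.159]
top dock yellow [192. 183.] [187, 178, 11, 11, 121] [0.583 0.226 0.159]
top dock green [172.5 214.5] [171, 214, 4, 2, 8] [0.503 0.269 0.159]
top dock green [196.5 213.5] [195, 213, 4, 2, 8] [0.507 0.211 0.159]
top rack blue [401.9 201.4] [397, 199, 11, 5, 39] [ 0.569 -0.315  0.068]
top rack blue [396.6 245.8] [391, 243, 12, 6, 58] [ 0.451 -0.3    0.068]
top rack yellow [380.9 197.5] [376, 195, 11, 6, 39] [ 0.578 -0.259  0.068]
top rack yellow [374.8 242. ] [370, 240, 11, 5, 41] [ 0.459 -0.243  0.068]
top rack green [430.7 221.9] [425, 216, 12, 12, 117] [ 0.517 -0.391  0.068]
scene dock blue [383.7 243.4] [377, 237, 14, 14, 118] [0.578 0.291 0.159]
scene dock yellow [356.2 235. ] [350, 229, 13, 13, 113] [0.582 0.223 0.159]
scene rack blue [202.2 161.1] [198, 159, 9, 5, 26] [ 0.454 -0.303  0.068]
scene rack blue [177.3 187.5] [173, 183, 10, 11, 65] [ 0.576 -0.316  0.068]
scene rack yellow [193.  194.1] [189, 191, 9, 7, 38] [ 0.579 -0.261  0.068]
scene rack green [169.6 145.5] [163, 142, 14, 10, 70] [ 0.437 -0.433  0.068]
```

```bash
cat >> h.py <<'E'
from scipy.spatial.transform import Rotation as Ro
def go(pos,yaw,frm=None):
    "shift (mm) and turn (rad) in tool axes from the present pose (or frm) to world pos with tool down at yaw"
    o=bot.get_obs(); p,R=o['tcp_pos'],Ro.from_euler('xyz',o['tcp_rot'],degrees=True)
    if frm: p,R=np.array(frm[0]),Ro.from_euler('xyz',[180,0,frm[1]],degrees=True)
    T=Ro.from_euler('xyz',[180,0,yaw],degrees=True)
    return (R.inv().apply(np.array(pos)-p)*1000).round(1),(R.inv()*T).as_rotvec().round(4)
E
python3 - <<'E'
from h import *
o=bot.get_obs(); c=vision.camera_info('wrist'); R=Ro.from_euler('xyz',o['tcp_rot'],degrees=True)
C=-c['R'].T@c['t']; print('cam in tool',R.inv().apply(C-o['tcp_pos']),'axis in tool',R.inv().apply(c['R'][2]),'camx',R.inv().apply(c['R'][0]),c['intrinsics'].round(1))
for q in ([.166,-.524,.42],[.42,.1,.42],[.47,.28,.42]): print(q,go(q,3.4))
E
```

```text
cam in tool [ 7.23819522e-02 -1.43873205e-04 -1.44237987e-01] axis in tool [-2.80479709e-01 -2.02653454e-04  9.59859933e-01] camx [-2.12471009e-04  9.99999966e-01  1.49042204e-04] [[350.7   0.  275.7]
 [  0.  350.7 209.4]
 [  0.    0.    1. ]]
[0.166, -0.524, 0.42] (array([  -0. ,   -0.2, -189.2]), array([-0.001 ,  0.    ,  0.2475]))
[0.42, 0.1, 0.42] (array([ 430.6, -518.4, -188.6]), array([-0.001 ,  0.    ,  0.2475]))
[0.47, 0.28, 0.42] (array([ 532.6, -674.9, -188.4]), array([-0.001 ,  0.    ,  0.2475]))
```

>>> step_arm:
  targets:
    - [0,0,-50,0,0,-0.15,0]
    - [0,0,-100,0,0,-0.3,0]
    - [0,0,-150,0,0,-0.45,0]
    - [0,0,-190,0,0,-0.6,0]
    - [31,-39,-190,0,0,-0.75,0]
    - [62,-78,-190,0,0,-0.9,0]
    - [93,-117,-190,0,0,-1.05,0]
    - [124,-156,-190,0,0,-1.2,0]
    - [155,-195,-190,0,0,-1.35,0]
    - [186,-234,-190,0,0,-1.5,0]
  newtons: 60

```text
time_s: 1.1
tcp_pos: [0.2728, -0.2431, 0.4211]
tcp_rot: [180.0, -0.0, 103.8]
wrist_force: [0.7, 0.3, -0.2]
width: 0.0003
finger_force: 0.0
```

```bash
python3 -c "
from h import *
print(bot.get_obs()['joint_positions'],go([.47,.28,.42],183.4))"
```

```text
[-4.90209436e+01 -8.72105977e+00  1.00511709e+02  7.39110021e-03
  8.82140616e+01 -6.28578730e+01] (array([460.7, 316.6,   1.2]), array([ 2.0000e-04, -1.0000e-04, -1.3886e+00]))
```

>>> step_arm:
  targets:
    - [39,26,0,0,0,-0.14,0]
    - [79,54,0,0,0,-0.28,0]
    - [119,82,0,0,0,-0.42,0]
    - [159,109,0,0,0,-0.56,0]
    - [199,137,0,0,0,-0.7,0]
    - [239,164,0,0,0,-0.84,0]
    - [279,191,0,0,0,-0.98,0]
    - [319,219,0,0,0,-1.12,0]
    - [359,247,0,0,0,-1.26,0]
    - [399,274,0,0,0,-1.389,0]

```text
time_s: 2.1
tcp_pos: [0.4461, 0.2092, 0.421]
tcp_rot: [-180.0, -0.0, -176.5]
wrist_force: [0.8, -1.1, 1.1]
width: 0.0002
finger_force: 0.0
```

Run:
```python
from h import *
o=bot.get_obs();print(o['time_s'],o['tcp_pos'],o['tcp_rot'],np.abs(o['dq']).max(), go([.47,.28,.42],183.4),go([.46,.286,.30],183.4))
c=vision.camera_info('wrist'); im=vision.capture('wrist'); cv2.imwrite('pics/w1.png',im[:,:,::-1]); np.savez('w1.npz',im=im,**c)
```

```text
2.1 [0.44605456 0.20917592 0.42103273] [-1.79989515e+02 -1.28289389e-02 -1.76540024e+02] 45.49408322438903 (array([-28.2,  69.3,   1. ]), array([-0.0002, -0.0002,  0.001 ])) (array([-18.6,  75.9, 121. ]), array([-0.0002, -0.0002,  0.001 ]))
```

View pics/w1.png

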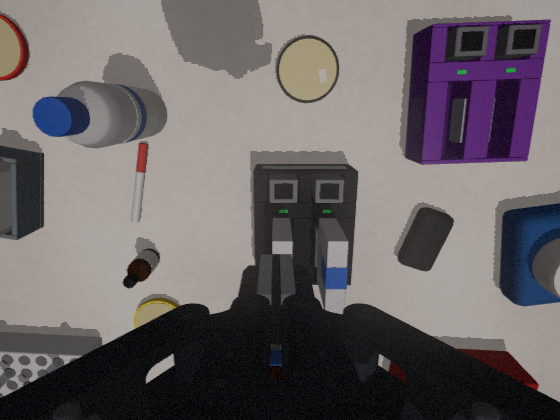

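The wrist view shows the blue bay's key at (329,190), the yellow bay's key at (284,190) and the blue tape at (336,275). The arm was still settling, so I'll capture again and then take a second viewpoint.

Run:
```python
from h import *
o=bot.get_obs();print(np.abs(o['dq']).max())
im=vision.capture('wrist');im=vision.capture('wrist');c=vision.camera_info('wrist');print(np.abs(bot.get_obs()['dq']).max(), bot.get_obs()['tcp_pos'])
c=vision.camera_info('wrist');im=vision.capture('wrist'); np.savez('w1.npz',im=im,**c); cv2.imwrite('pics/w1b.png',im[:,:,::-1])
print(go([.43,.36,.36],183.4))
```

```text
5.359013098867181
3.002169642773287 [0.44593805 0.20877755 0.42006413]
(array([  7.2, 153.2,  60.5]), array([-0.0007, -0.0015, -0.0043]))
```

>>> step_arm:
  targets:
    - [2,38,15,0,0,0,0]
    - [4,76,30,0,0,0,0]
    - [6,115,45,0,0,0,0]
    - [7,145,57,0,0,0,0]
    - [7,153,60,0,0,0,0]
    - [7,153,60,0,0,0,0]
    - [7,153,60,0,0,0,0]
    - [7,153,60,0,0,0,0]
    - [7,153,60,0,0,0,0]
    - [7,153,60,0,0,0,0]

```text
time_s: 3.3
tcp_pos: [0.4308, 0.3588, 0.3617]
tcp_rot: [180.0, 0.0, -176.9]
wrist_force: [-0.2, 0.2, -0.7]
width: 0.0002
finger_force: 0.0
```

Run:
```python
from h import *
c=vision.camera_info('wrist');im=vision.capture('wrist'); np.savez('w2.npz',im=im,**c); cv2.imwrite('pics/w2.png',im[:,:,::-1])
print(np.abs(bot.get_obs()['dq']).max(),bot.get_obs()['tcp_pos'],bot.get_obs()['tcp_rot'])
a=np.load('w1.npz')['im']
v=np.hstack([cv2.resize(a[150:330,240:380],(400,514),interpolation=cv2.INTER_CUBIC),cv2.resize(im[130:387,20:220],(400,514),interpolation=cv2.INTER_CUBIC)]); cv2.imwrite('pics/v.png',v[:,:,::-1])
```

```text
0.2872070173997319 [0.43080138 0.35893348 0.36162646] [ 1.79986773e+02  2.68990700e-02 -1.76933195e+02]
```

View pics/v.png

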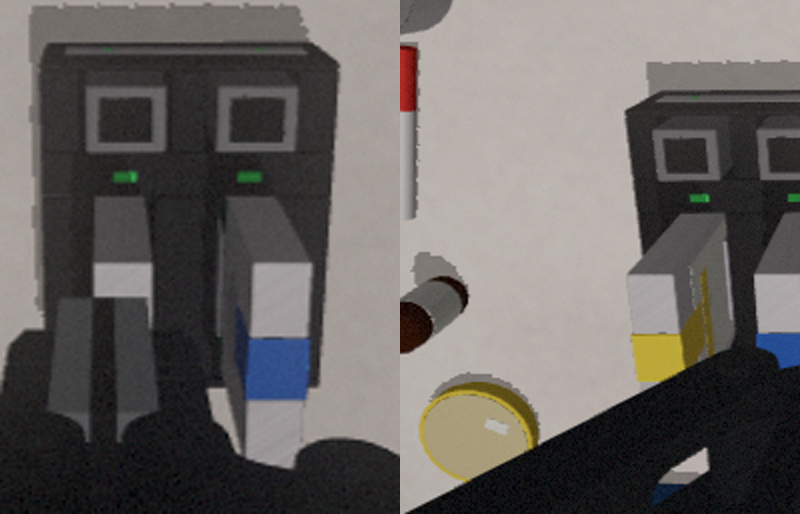

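Run:
```python
from h import *
W={k:np.load(f'w{k}.npz') for k in(1,2)}; W[3]=dict(im=cv2.imread('pics/top0.png')[:,:,::-1].copy(),**vision.camera_info('top'))
box={1:(262,170,355,205),2:(140,185,250,225),3:(155,215,215,245)}
P={}
for k,(x0,y0,x1,y1) in box.items():
    g=cv2.cvtColor(W[k]['im'],cv2.COLOR_RGB2GRAY)[y0:y1,x0:x1]
    for thr in (75,85,95) if k<3 else (70,80,90):
        n,_,st,ce=cv2.connectedComponentsWithStats(((g>thr)&(g<150)).astype(np.uint8))
        for s in st[1:]:
            if s[4]>30 and s[2]<40: print(k,thr,s.tolist(),'bbox c',x0+s[0]+(s[2]-1)/2,y0+s[1]+(s[3]-1)/2)
    for col in('blue','yellow'):
        if k<3:
            for ce,s in blobs(W[k]['im'],col,(150,200,360,330),20): print(k,col,ce.round(1),s)
```

```text
1 75 [8, 10, 28, 23, 324] bbox c 283.5 191.0
1 75 [54, 10, 28, 23, 318] bbox c 329.5 191.0
1 85 [8, 11, 28, 22, 275] bbox c 283.5 191.5
1 85 [54, 11, 28, 22, 275] bbox c 329.5 191.5
1 95 [9, 11, 26, 22, 228] bbox c 283.5 191.5
1 95 [55, 11, 27, 22, 239] bbox c 330.0 191.5
1 blue [336.5 278.7] [325, 267, 24, 23, 473]
1 yellow [162.2 304. ] [150, 302, 25, 7, 62]
2 75 [58, 9, 33, 26, 433] bbox c 214.0 206.5
2 75 [6, 10, 34, 26, 406] bbox c 162.5 207.5
2 85 [6, 10, 34, 25, 382] bbox c 162.5 207.0
2 85 [59, 10, 32, 25, 383] bbox c 214.5 207.0
2 95 [7, 10, 32, 25, 314] bbox c 162.5 207.0
2 95 [59, 10, 32, 25, 353] bbox c 214.5 207.0
2 blue [216.4 300.9] [198, 271, 32, 44, 487]
2 yellow [155.2 307.4] [150, 297, 13, 24, 256]
3 90 [0, 0, 11, 30, 80] bbox c 160.0 229.5
```

Run:
```python
from h import *
W={k:np.load(f'w{k}.npz') for k in(1,2)}
for n,a,b in (('keyB',(329.6,191.2),(214.2,206.8)),('keyY',(283.5,191.2),(162.5,207)),('cornerB -y near',(327.9,242.1),(198.5,268.5))):
    print(n,tri(ray(W[1],a),ray(W[2],b)))
for k,a,b in((1,(329.6,191.2),(283.5,191.2)),(2,(214.2,206.8),(162.5,207))): print(onz(W[k],a,.088),onz(W[k],b,.088))
print(onz(W[1],(327.9,242.1),.159),onz(W[1],(349.6,242.1),.159),onz(W[2],(198.5,268.5),.159))
T=cv2.imread('pics/top0.png');S=cv2.imread('pics/scene0.png')
ct,cs=vision.camera_info('top'),vision.camera_info('scene')
for n,a,b in(('blue',(164.1,183.6),(383.7,243.4)),('tabF',(401.9,201.4),(177.3,187.5)),('tabB',(396.6,245.8),(202.2,161.1))):print(n,tri(ray(ct,a),ray(cs,b)))
```

```text
keyB (array([0.4829292 , 0.28607838, 0.08995786]), np.float64(5.60826563452305e-05))
keyY (array([0.48674785, 0.22221846, 0.08937379]), np.float64(4.308126657811847e-05))
cornerB -y near (array([0.53440516, 0.2797646 , 0.15465168]), np.float64(0.0017753167702065544))
[0.4833418  0.28640524 0.088     ] [0.48704609 0.22226331 0.088     ]
[0.48353402 0.28575649 0.088     ] [0.48718621 0.22178176 0.088     ]
[0.53181628 0.27868912 0.159     ] [0.53026648 0.30549237 0.159     ] [0.5331989  0.28085078 0.159     ]
blue (array([0.57880395, 0.29234051, 0.16132768]), np.float64(0.002485264718985325))
tabF (array([ 0.57167184, -0.31839828,  0.06126311]), np.float64(0.00431751752091845))
tabB (array([ 0.45195509, -0.30212462,  0.06613646]), np.float64(0.00347328929509046))
```

```bash
python3 -c "
from h import *
print(go([.475,.2855,.30],183.4),go([.475,.2855,.11],183.4))"
```

```text
(array([-40.2, -75.7,  61.6]), array([ 0.0002,  0.0005, -0.0058])) (array([-40.1, -75.8, 251.6]), array([ 0.0002,  0.0005, -0.0058]))
```

>>> step_arm:
  targets:
    - [-16,-30,20,0,0,0,0]
    - [-32,-60,40,0,0,-0.006,0]
    - [-40,-76,60,0,0,-0.006,0]
    - [-40,-76,100,0,0,-0.006,0]
    - [-40,-76,140,0,0,-0.006,0]
    - [-40,-76,180,0,0,-0.006,0]
    - [-40,-76,215,0,0,-0.006,0]
    - [-40,-76,240,0,0,-0.006,0]
    - [-40,-76,252,0,0,-0.006,0]
    - [-40,-76,252,0,0,-0.006,0]

```text
time_s: 4.35
tcp_pos: [0.4742, 0.2853, 0.1083]
tcp_rot: [-180.0, -0.1, -176.6]
wrist_force: [0.1, -0.5, 0.3]
width: -0.0001
finger_force: 0.0
```

```bash
python3 -c "
from h import *
print(bot.get_obs()['tcp_pos'],go([.475,.2855,.071],183.4))"
```

```text
[0.47420922 0.28532446 0.10833248] (array([-0.9,  0.2, 37.3]), array([-0.0009, -0.002 ,  0.0008]))
```

>>> step_arm:
  targets:
    - [0,0,8,0,0,0,0]
    - [0,0,14,0,0,0,0]
    - [0,0,18,0,0,0,0]
    - [0,0,22,0,0,0,0]
    - [0,0,26,0,0,0,0]
    - [0,0,30,0,0,0,0]
    - [0,0,34,0,0,0,0]
    - [0,0,37,0,0,0,0]
    - [0,0,38,0,0,0,0]
    - [0,0,38,0,0,0,0]

```text
time_s: 5.35
tcp_pos: [0.4749, 0.2858, 0.0722]
tcp_rot: [180.0, 0.0, -176.5]
wrist_force: [-2.6, -1.2, 9.4]
width: 0.0001
finger_force: 4.6
```

>>> step_arm:
  targets:
    - [0,0,1,0,0,0,0]
    - [0,0,2,0,0,0,0]
    - [0,0,3,0,0,0,0]
    - [0,0,3,0,0,0,0]
    - [0,0,3,0,0,0,0]
    - [0,0,3,0,0,0,0]
    - [0,0,3,0,0,0,0]
    - [0,0,3,0,0,0,0]
    - [0,0,3,0,0,0,0]
    - [0,0,3,0,0,0,0]

```text
time_s: 6.35
tcp_pos: [0.475, 0.2859, 0.0718]
tcp_rot: [180.0, 0.1, -176.5]
wrist_force: [-14.7, -8.3, 43.9]
width: -0.0002
finger_force: 21.6
```

Run:
```python
from h import *
ims={n:vision.capture(n) for n in('top','scene')}
cs={n:vision.camera_info(n) for n in ims}
bx={'top':(150,155,225,205),'scene':(320,205,405,295)}
for col in('blue','yellow'):
  r=[]
  for n in ims:
    b=max(blobs(ims[n],col,bx[n]),key=lambda t:t[1][4]); r.append(ray(cs[n],b[0])); print(n,col,b[0].round(1),b[1])
  print(tri(*r))
```

```text
top blue [163.8 181.4] [158, 178, 12, 10, 92]
scene blue [384.6 241.2] [378, 235, 14, 14, 123]
(array([0.58120727, 0.29129738, 0.17463114]), np.float64(0.0004477427535749288))
top yellow [192. 183.] [187, 178, 11, 12, 122]
scene yellow [356.2 235. ] [350, 229, 13, 13, 114]
(array([0.58252328, 0.22428983, 0.160912  ]), np.float64(0.0029422627588940437))
```

The key bottomed at z = 0.072 with 44 N. The blue drive rose about 11 mm and the yellow one hasn't moved. Now I'll retract and go above the blue drive.

```bash
python3 -c "
from h import *
print(go([.58,.2925,.26],183.4,([.475,.2857,.069],183.5)))"
```

```text
(array([-105.2,    0.4, -191. ]), array([ 0.    , -0.    ,  0.0017]))
```

>>> step_arm:
  targets:
    - [0,0,-20,0,0,0,0]
    - [0,0,-50,0,0,0,0]
    - [0,0,-90,0,0,0,20]
    - [0,0,-135,0,0,0,50]
    - [0,0,-175,0,0,0,50]
    - [-25,0,-190,0,0,0,50]
    - [-60,0,-190,0,0,0,50]
    - [-95,0,-190,0,0,0,50]
    - [-105,0,-190,0,0,0,50]
    - [-105,0,-190,0,0,0,50]

```text
time_s: 7.45
tcp_pos: [0.5801, 0.2917, 0.2576]
tcp_rot: [-180.0, -0.0, -176.6]
wrist_force: [-0.4, 0.8, 0.0]
width: 0.0503
finger_force: 0.0
```

Run:
```python
from h import *
for i in range(2): c=vision.camera_info('wrist');im=vision.capture('wrist')
cv2.imwrite('pics/w3.png',im[:,:,::-1]);np.savez('w3.npz',im=im,**c)
o=bot.get_obs();print(o['tcp_pos'],o['tcp_rot'],o['width'])
```

```text
[0.57862658 0.29195353 0.25803942] [-1.79991403e+02 -4.96752202e-02 -1.76542622e+02] 0.04953661157812494
```

View pics/w3.png

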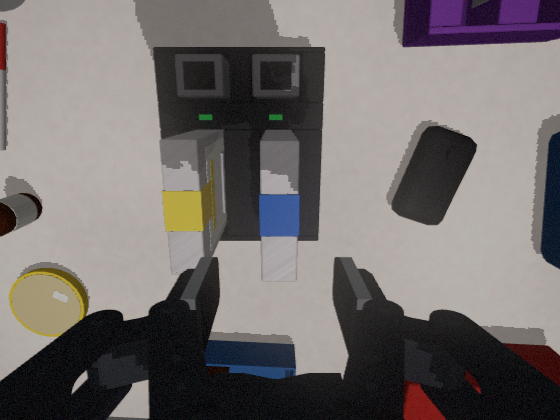

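The picture shows the blue tape at (260–299, 194–236). The drive's top runs to its far edge at y≈281, with the fingers spread either side of it.

Run:
```python
from h import *
c=np.load('w3.npz')
b=max(blobs(c['im'],'blue',(230,150,330,260)),key=lambda t:t[1][4]);print(b)
print(onz(c,b[0],.1705),onz(c,(261.5,281),.1705),onz(c,(297,281),.1705),onz(c,(260,195),.1705),onz(c,(299,195),.1705))
print(go([.58,.2925,.116],183.4))
```

```text
(array([278.72316043, 214.83293124]), [259, 194, 41, 42, 1658])
[0.58015363 0.29437688 0.1705    ] [0.63143997 0.28494628 0.1705    ] [0.62988899 0.31086246 0.1705    ] [0.56683635 0.28079812 0.1705    ] [0.56525338 0.3072586  0.1705    ]
(array([ -1.5,   0.5, 142. ]), array([-0.0002, -0.0009,  0.001 ]))
```

>>> step_arm:
  targets:
    - [-1,2,20,0,0,0,50]
    - [-1.5,2.4,50,0,0,0,50]
    - [-1.5,2.4,80,0,0,0,50]
    - [-1.5,2.4,105,0,0,0,50]
    - [-1.5,2.4,125,0,0,0,50]
    - [-1.5,2.4,138,0,0,0,50]
    - [-1.5,2.4,142,0,0,0,50]
    - [-1.5,2.4,142,0,0,0,50]
    - [-1.5,2.4,142,0,0,0,50]
    - [-1.5,2.4,142,0,0,0,50]

```text
time_s: 8.55
tcp_pos: [0.5812, 0.2946, 0.1174]
tcp_rot: [180.0, 0.1, -176.5]
wrist_force: [-0.7, 0.5, 0.6]
width: 0.0503
finger_force: 0.0
```

>>> step_arm:
  targets:
    - [0,0,0,0,0,0,35]
    - [0,0,0,0,0,0,28]
    - [0,0,0,0,0,0,24]
    - [0,0,0,0,0,0,15]
    - [0,0,0,0,0,0,15]
    - [0,0,0,0,0,0,15]
    - [0,0,0,0,0,0,15]
    - [0,0,0,0,0,0,15]
    - [0,0,0,0,0,0,15]
    - [0,0,0,0,0,0,15]
  newtons: 90

```text
time_s: 9.55
tcp_pos: [0.581, 0.2943, 0.1167]
tcp_rot: [-180.0, 0.0, -176.6]
wrist_force: [-1.6, -2.3, 4.8]
width: 0.0251
finger_force: 87.9
```

>>> step_arm:
  targets:
    - [0,0,-4,0,0,0,15]
    - [0,0,-10,0,0,0,15]
    - [0,0,-18,0,0,0,15]
    - [0,0,-28,0,0,0,15]
    - [0,0,-40,0,0,0,15]
    - [0,0,-54,0,0,0,15]
    - [0,0,-70,0,0,0,15]
    - [0,0,-86,0,0,0,15]
    - [0,0,-100,0,0,0,15]
    - [0,0,-106,0,0,0,15]

```text
time_s: 10.55
tcp_pos: [0.5816, 0.2948, 0.2254]
tcp_rot: [179.9, 0.2, -176.5]
wrist_force: [-0.8, 0.2, -4.3]
width: 0.0252
finger_force: 90.3
```

Run:
```python
from h import *
im=vision.capture('top');c=vision.camera_info('top')
print([b for b in blobs(im,'yellow',(150,155,225,205))])
print(onz(c,(281,261),.235))
o=bot.get_obs();print(o['tcp_pos'],o['tcp_rot'],o['width'],o['wrist_force'],o['torque'],o['joint_positions'])
print(go([.58,.29,.40],183.4),go([.56,-.15,.40],172.8),go([.51,-.309,.40],172.8))
```

```text
[(array([191.95901639, 183.04918033]), [187, 178, 11, 12, 122])]
[0.39355764 0.0020837  0.235     ]
[0.58160954 0.29474911 0.22528241] [ 179.928909      0.20943423 -176.54978545] 0.024880811955251228 [ 0.55608677 -0.83874047 -3.42457359] [ 0.03723096 -0.05602187  0.00955632] [ 2.27864376e+01  3.10070367e+01  7.87344126e+01 -2.40968781e-03
  7.00373912e+01 -7.06630886e+01]
(array([   1.3,   -4.4, -174.7]), array([0.0012, 0.0037, 0.0009])) (array([  47.7, -442.4, -175.4]), array([0.0016, 0.0035, 0.1859])) (array([ 107.2, -598.1, -175.9]), array([0.0016, 0.0035, 0.1859]))
```

>>> step_arm:
  targets:
    - [0,0,-25,0,0,0,15]
    - [0,0,-60,0,0,0,15]
    - [0,-5,-95,0,0,0,15]
    - [0,-25,-125,0,0,0,15]
    - [0,-55,-150,0,0,0.02,15]
    - [0,-90,-165,0,0,0.04,15]
    - [0,-128,-172,0,0,0.06,15]
    - [0,-168,-175,0,0,0.09,15]
    - [0,-208,-175,0,0,0.12,15]
    - [2,-248,-175,0,0,0.15,15]

```text
time_s: 11.6
tcp_pos: [0.5936, 0.0452, 0.3971]
tcp_rot: [-180.0, -0.0, 174.8]
wrist_force: [1.2, -1.2, -5.5]
width: 0.0254
finger_force: 90.3
```

>>> step_arm:
  targets:
    - [0,-40,0,0,0,0.036,15]
    - [0,-80,0,0,0,0.036,15]
    - [0,-120,0,0,0,0.036,15]
    - [0,-160,0,0,0,0.036,15]
    - [0,-200,0,0,0,0.036,15]
    - [0,-240,0,0,0,0.036,15]
    - [0,-270,0,0,0,0.036,15]
    - [0,-285,0,0,0,0.036,15]
    - [0,-290,0,0,0,0.036,15]
    - [0,-290,0,0,0,0.036,15]

```text
time_s: 12.6
tcp_pos: [0.5678, -0.2418, 0.397]
tcp_rot: [180.0, -0.0, 172.8]
wrist_force: [0.9, 1.0, -3.8]
width: 0.025
finger_force: 90.4
```

Run:
```python
from h import *
for i in range(3): c=vision.camera_info('wrist');im=vision.capture('wrist')
cv2.imwrite('pics/w4.png',im[:,:,::-1]);np.savez('w4.npz',im=im,**c)
o=bot.get_obs();print(o['tcp_pos'],o['tcp_rot'],o['width'],np.abs(o['dq']).max())
```

```text
[ 0.56800705 -0.24084396  0.39741313] [1.79984642e+02 7.27933429e-03 1.72864812e+02] 0.024897849294619048 0.08990466308122708
```

View pics/w4.png

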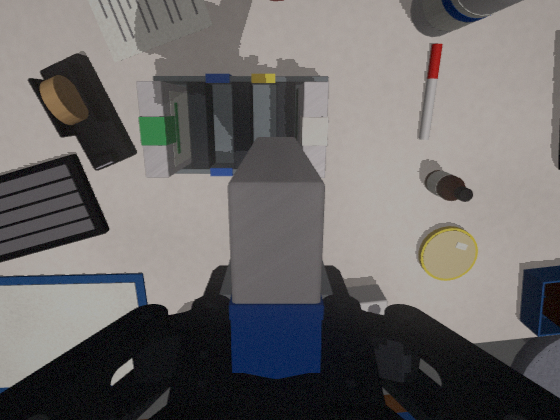

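The picture shows the blue tabs at (217,78) and (222,172), with the slot empty between them. The drive hangs straight in the gripper. I'll move to a second viewpoint.

>>> step_arm:
  targets:
    - [-5,-25,5,0,0,0,15]
    - [-15,-60,10,0,0,0,15]
    - [-25,-95,15,0,0,0,15]
    - [-30,-120,20,0,0,0,15]
    - [-30,-130,20,0,0,0,15]
    - [-30,-130,20,0,0,0,15]
    - [-30,-130,20,0,0,0,15]
    - [-30,-130,20,0,0,0,15]
    - [-30,-130,20,0,0,0,15]
    - [-30,-130,20,0,0,0,15]

```text
time_s: 13.75
tcp_pos: [0.5814, -0.3741, 0.3777]
tcp_rot: [-180.0, 0.0, 172.8]
wrist_force: [-0.1, 0.1, -4.9]
width: 0.025
finger_force: 90.4
```

Run:
```python
from h import *
for i in range(2): c=vision.camera_info('wrist');im=vision.capture('wrist')
np.savez('w5.npz',im=im,**c);cv2.imwrite('pics/w5.png',im[:,:,::-1])
o=bot.get_obs();print(o['tcp_pos'],o['tcp_rot'],np.abs(o['dq']).max())
R={}
for k in(4,5):
    c=np.load(f'w{k}.npz');R[k]=[]
    for col,box in(('blue',(150,50,500,185)),('yellow',(150,50,420,200)),('green',(100,50,420,200))):
        for ce,s in blobs(c['im'],col,box,15): print(k,col,ce.round(1),s,onz(c,ce,.068).round(4)); 
        if col=='blue':R[k]=sorted([b for b in blobs(c['im'],col,box,15) if b[1][2]<35],key=lambda b:b[0][1])
for a,b in zip(R[4],R[5]): print(tri(ray(np.load('w4.npz'),a[0]),ray(np.load('w5.npz'),b[0])))
```

```text
[ 0.58127583 -0.37445712  0.37751117] [-1.79992265e+02  1.14214200e-02  1.72815094e+02] 0.25314529606459624
4 blue [217.1  78. ] [206, 74, 24, 9, 208] [ 0.4541 -0.3008  0.068 ]
4 blue [221.2 171.4] [210, 168, 23, 8, 177] [ 0.5729 -0.3157  0.068 ]
4 yellow [263.  78.] [252, 74, 23, 9, 207] [ 0.4614 -0.243   0.068 ]
4 green [176.5 118.6] [175, 114, 3, 11, 21] [ 0.4967 -0.362   0.068 ]
4 green [156.4 130.2] [139, 117, 37, 28, 906] [ 0.508  -0.3913  0.068 ]
4 green [177.2 130.4] [176, 126, 3, 10, 17] [ 0.5116 -0.364   0.068 ]
5 blue [323.2  52. ] [311, 50, 26, 5, 127] [ 0.4565 -0.3009  0.068 ]
5 blue [319.6 151. ] [308, 147, 24, 9, 209] [ 0.5727 -0.3158  0.068 ]
5 yellow [372.1  52. ] [360, 50, 26, 5, 126] [ 0.4638 -0.2431  0.068 ]
5 yellow [364.8 151. ] [353, 147, 25, 9, 213] [ 0.5801 -0.2582  0.068 ]
5 green [274.5 101. ] [261, 86, 28, 31, 867] [ 0.5045 -0.3655  0.068 ]
(array([ 0.45515263, -0.30085122,  0.06667113]), np.float64(0.002308377306109019))
(array([ 0.57287014, -0.3157822 ,  0.0674879 ]), np.float64(0.00012459449744860434))
```

View pics/w5.png

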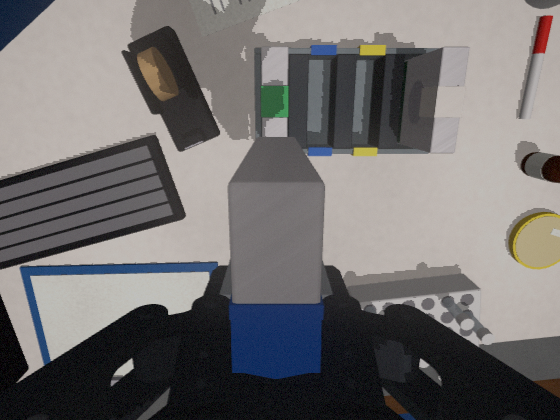

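Both tabs are in view, at (323,50) and (320,151). Next I'll check how the drive sits in the grip, from the bottom and top edges of its near face.

Run:
```python
from h import *
c=np.load('w5.npz');im=c['im'];hsv=cv2.cvtColor(im,cv2.COLOR_RGB2GRAY).astype(int)
for y in (142,150,160,170,178,190,220,280):
    r=hsv[y,215:340]; d=np.abs(np.diff(cv2.GaussianBlur(r.astype(np.float32)[None],(5,1),0)[0]));
    l=215+d[:60].argmax()+.5; q=275+d[60:].argmax()+.5; print(y,l,q,(l+q)/2)
col=hsv[120:200,272]; d=np.abs(np.diff(col)); print([(120+i,int(col[i]),int(col[i+1])) for i in d.argsort()[::-1][:5]])
o=bot.get_obs();R=Ro.from_euler('xyz',o['tcp_rot'],degrees=True)
for n,uv,z in(('botL',(251,138),.093),('botR',(294,138),.093),('topL',(230,183),-.054),('topR',(322.5,183),-.054)):
    print(n,R.inv().apply(onz(c,uv,o['tcp_pos'][2]-z)-o['tcp_pos']).round(4))
print(go([.5135,-.3083,.30],172.85),go([.5135,-.3083,.101],172.85))
```

```text
142 253.5 326.5 290.0
150 248.5 302.5 275.5
160 242.5 309.5 276.0
170 235.5 315.5 275.5
178 231.5 320.5 276.0
190 227.5 324.5 276.0
220 228.5 323.5 276.0
280 222.5 328.5 275.5
[(np.int64(136), 173, 89), (np.int64(181), 93, 104), (np.int64(182), 104, 111), (np.int64(172), 90, 84), (np.int64(147), 86, 91)]
botL [ 0.0505 -0.0157  0.093 ]
botR [0.0505 0.0129 0.093 ]
topL [ 0.0512 -0.0113 -0.054 ]
topR [ 0.0512  0.013  -0.054 ]
(array([75.5, 57.2, 77.5]), array([-0.0001,  0.0002, -0.0006])) (array([ 75.6,  57.2, 276.5]), array([-0.0001,  0.0002, -0.0006]))
```

>>> step_arm:
  targets:
    - [15,12,10,0,0,0,15]
    - [40,32,25,0,0,0,15]
    - [62,48,40,0,0,0,15]
    - [75,57,55,0,0,0,15]
    - [75.6,57.2,75,0,0,0,15]
    - [75.6,57.2,90,0,0,0,15]
    - [75.6,57.2,98,0,0,0,15]
    - [75.6,57.2,100,0,0,0,15]
    - [75.6,57.2,100,0,0,0,15]
    - [75.6,57.2,100,0,0,0,15]

```text
time_s: 14.85
tcp_pos: [0.5137, -0.3088, 0.2781]
tcp_rot: [-180.0, 0.1, 172.8]
wrist_force: [0.4, 0.0, -4.3]
width: 0.0252
finger_force: 90.4
```

```bash
python3 -c "
from h import *
print(go([.5135,-.3083,.1025],172.85),bot.get_obs()['wrist_force'])"
```

```text
(array([  0.4,   0.6, 175.6]), array([-0.0006,  0.0011, -0.001 ])) [ 0.39766625  0.03157229 -4.27052378]
```

>>> step_arm:
  targets:
    - [0,0.3,20,0,0,0,15]
    - [0,0.3,45,0,0,0,15]
    - [0,0.3,70,0,0,0,15]
    - [0,0.3,90,0,0,0,15]
    - [0,0.3,108,0,0,0,15]
    - [0,0.3,124,0,0,0,15]
    - [0,0.3,138,0,0,0,15]
    - [0,0.3,150,0,0,0,15]
    - [0,0.3,158,0,0,0,15]
    - [0,0.3,160,0,0,0,15]

```text
time_s: 15.85
tcp_pos: [0.5132, -0.3082, 0.1166]
tcp_rot: [180.0, -0.0, 172.8]
wrist_force: [0.3, -0.2, -4.2]
width: 0.0252
finger_force: 90.5
```

>>> step_arm:
  targets:
    - [0,0,3,0,0,0,15]
    - [0,0,5,0,0,0,15]
    - [0,0,7,0,0,0,15]
    - [0,0,9,0,0,0,15]
    - [0,0,11,0,0,0,15]
    - [0,0,12,0,0,0,15]
    - [0,0,13,0,0,0,15]
    - [0,0,14,0,0,0,15]
    - [0,0,14,0,0,0,15]
    - [0,0,14,0,0,0,15]

```text
time_s: 16.85
tcp_pos: [0.5134, -0.3083, 0.1033]
tcp_rot: [180.0, 0.0, 172.8]
wrist_force: [0.0, 0.8, -4.3]
width: 0.0255
finger_force: 90.5
```

Still hanging free, so I'll lower gently until it touches.

>>> step_arm:
  targets:
    - [0,0,0.5,0,0,0,15]
    - [0,0,1,0,0,0,15]
    - [0,0,1.5,0,0,0,15]
    - [0,0,2,0,0,0,15]
    - [0,0,2.4,0,0,0,15]
    - [0,0,2.4,0,0,0,15]
    - [0,0,2.4,0,0,0,15]
    - [0,0,2.4,0,0,0,15]
    - [0,0,2.4,0,0,0,15]
    - [0,0,2.4,0,0,0,15]

```text
time_s: 17.85
tcp_pos: [0.5135, -0.3084, 0.1022]
tcp_rot: [-180.0, 0.0, 172.8]
wrist_force: [-5.9, 2.8, 10.9]
width: 0.0253
finger_force: 92.5
```

>>> step_arm:
  targets:
    - [0,0,-0.5,0,0,0,26]
    - [0,0,-0.5,0,0,0,28]
    - [0,0,-0.5,0,0,0,31]
    - [0,0,-0.5,0,0,0,35]
    - [0,0,-0.5,0,0,0,40]
    - [0,0,-0.5,0,0,0,42]
    - [0,0,-0.5,0,0,0,42]
    - [0,0,-0.5,0,0,0,42]
    - [0,0,-0.5,0,0,0,42]
    - [0,0,-0.5,0,0,0,42]

```text
time_s: 18.85
tcp_pos: [0.5134, -0.3083, 0.1014]
tcp_rot: [180.0, -0.0, 172.8]
wrist_force: [-0.5, 0.1, -0.4]
width: 0.0421
finger_force: 0.0
```

>>> step_arm:
  targets:
    - [0,0,-8,0,0,0,42]
    - [0,0,-20,0,0,0,42]
    - [0,0,-40,0,0,0,42]
    - [0,0,-65,0,0,0,42]
    - [0,0,-95,0,0,0,42]
    - [0,0,-130,0,0,0,42]
    - [0,0,-165,0,0,0,42]
    - [0,0,-200,0,0,0,42]
    - [-30,0,-220,0,0,0,42]
    - [-60,0,-220,0,0,0,42]

```text
time_s: 19.85
tcp_pos: [0.5742, -0.3164, 0.3272]
tcp_rot: [-179.8, 0.4, 172.8]
wrist_force: [-0.4, 0.3, -1.1]
width: 0.0421
finger_force: 0.0
```

Run:
```python
from h import *
for i in range(2): c=vision.camera_info('wrist');w=vision.capture('wrist')
t=vision.capture('top');s=vision.capture('scene');ct,cs=vision.camera_info('top'),vision.camera_info('scene')
for n,cc,im,box in(('t',ct,t,(340,180,445,260)),('s',cs,s,(155,130,250,220))):
    for b in blobs(im,'blue',box): print(n,b[0].round(1),b[1],onz(cc,b[0],.155).round(4))
r=lambda im,x,y,ww,h:cv2.resize(im[y:y+h,x:x+ww],(400,300),interpolation=cv2.INTER_CUBIC)
cv2.imwrite('pics/fin.png',np.vstack([np.hstack([r(t,140,155,100,90),r(t,335,180,110,82)]),np.hstack([r(w,0,0,560,420),r(s,145,125,110,90)])])[:,:,::-1])
print(bot.get_obs()['tcp_pos'],bot.get_obs()['wrist_force'])
```

```text
t [398.9 200.7] [397, 199, 6, 4, 15] [ 0.5552 -0.2858  0.155 ]
s [185.1 152.4] [180, 149, 12, 8, 60] [ 0.5093 -0.3129  0.155 ]
s [204.9 161.8] [204, 160, 3, 4, 10] [ 0.518  -0.2424  0.155 ]
s [188.4 168.5] [186, 166, 5, 6, 8] [ 0.5589 -0.2718  0.155 ]
s [177.3 187.7] [173, 183, 10, 11, 68] [ 0.6306 -0.2628  0.155 ]
[ 0.57280018 -0.31559745  0.32172614] [0.37597186 0.21519337 0.69689923]
```

View pics/fin.png

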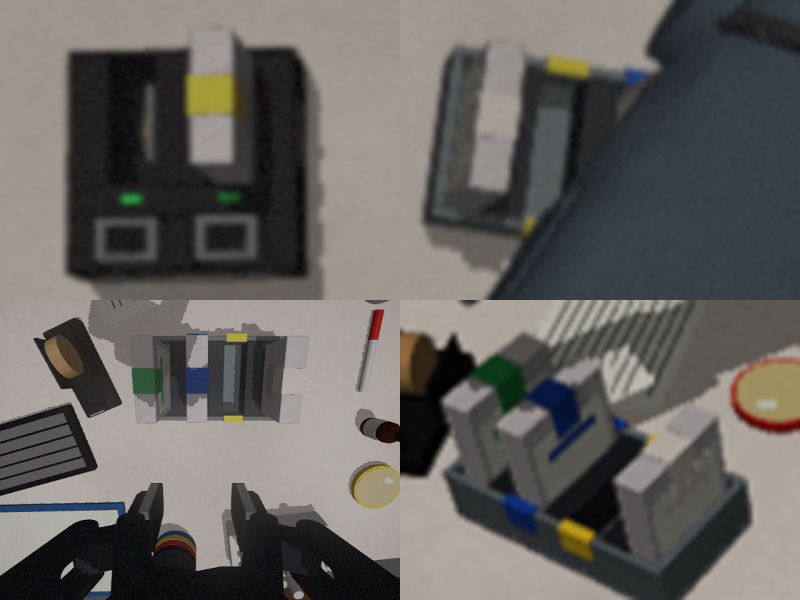

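The blue drive stands upright in the blue-tab slot, level with its neighbours. The yellow drive is still home and the gripper is clear.

```bash
python3 -c "
from bench import hand_in
print(hand_in())"
```

```text
the job is handed in; nothing more can be done
None
```

I ejected the blue drive, stood it upright and fully down in the blue-tab rack slot, left the yellow drive home, and handed the job in at about 20 s.

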